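Kit a rotor nut and peel the top tray off the stack

TASK

Take the flanged rotor nut that stands on its flange (not its twin, which stands flange up) and seat it flange down in the round pocket of the top tray of the nested stack, and let go of it. The trays cling together: pinch the upright tab at the top tray's corner and lift that corner a few centimetres first, while the opposite corner still rests on the stack, then lift the tray clear, leaving the trays below where they are. Present the tray with the nut in its pocket: carry it over the middle of the grey bench mat and finish while still holding it by the gripper, still and level, its underside about 15 to 20 cm above the bench; leave everything else alone.

Things in the scene. Friction and masses are not known exactly. Their poses are not given: they have to be found in the camera images.
- top_tray: Stainless formed tray 160 (x) x 120 (y) x 30 mm, 160 g, loose, uppermost of six nested trays. Origin: centre of its underside; z up. Floor 3 mm thick; walls flare about 20 deg; rim 7 mm wide with a skirt (16 to 30 mm above the underside) resting on the rim below. Four sprung tongues of the stack cling to its rim, 1 to 2 N each, and let go when that part of the rim has risen about 12 mm.
- tab (a point): Grip point on the top tray's only tab: an upright fin 10 mm thick, 34 mm long, at its (+x,+y) corner, lying along the line from far_corner to this corner, standing 17 to 65 mm above the tray's underside (35 mm above the rim). The point is mid-fin, 12 mm below its top; axes as the tray. Pinch it across its 10 mm, fingers either side of the diagonal.
- far_corner (a point): The corner of the top tray diagonally across from the tab: the outer lower edge of the rim skirt, 16 mm above the tray's underside, at tray (-80,-60) mm. The tray pivots about it when the tab is lifted. Axes are the tray's.
- pocket (a point): Centre of the pocket on the top tray's floor (3 mm above the underside, 12 mm from the tray's centre towards +x): the space inside a round collar, 48 mm inner and 60 mm outer diameter, 9 mm high. Axes are the tray's.
- stack: The five trays below the top one, nested at a 14 mm pitch and acting as one loose piece of 0.9 kg, 86 mm high; they have no tab. Origin: centre of the underside on the bench, z up; axes as the top tray, whose underside is 70 mm above it. Sprung tongues (14 x 3 x 24 mm) stand at its long sides, 45 mm either side of the middle, against the top tray's rim.
- nut: Bare aluminium rotor nut that stands on its flange: flange 44 mm diameter and 6 mm thick below, round hub 26 mm diameter and 30 mm high above, 36 mm in all, 50 to 100 g. Origin: centre of the flange's underside, z points from the flange along the hub (up).
- spare_nut: An identical nut that stands the other way up, on its hub with the flange on top, to be left alone. Origin: centre of its underside (the hub's end), z up. The two nuts may have swapped places.
- mat: Grey bench mat with dark edge, 200 (its x) x 150 (its y) x 3 mm, fixed flat on the bench. Origin: centre of its underside.
- tube_rack: Blue block with tubes, 100 x 190 x 45 mm, bystander. Origin: centre of its underside.
- reagent_bottle: Amber jar, 60 mm diameter, 120 mm high, bystander. Origin: centre of its underside.
- tip_box: Grey box with clear lid, 120 x 85 x 70 mm, bystander. Origin: centre of its underside.

How it is judged (in metres and radians):
On the way, in this order (a step that is already met when the one before it is completed fails the run):
1. the nut is seated flange down in the pocket and let go, the tray still in the stack (z of nut in the frame of top_tray between 0.001 and 0.0055 m and distance between nut and pocket below 0.006 m and angle between the z axis of nut and the z axis of top_tray, either way round below 0.1 rad and z of top_tray in the frame of stack below 0.073 m and contact force between the fingers and nut below 0.05 N), for 0.2 s.
2. the tab corner is up (tray tilted by more than 0.08 rad, some 15 mm) while the opposite corner still rests on the stack (within 6 mm) and the stack stays put (angle between top_tray's own z axis and vertical above 0.08 rad and z of far_corner in the frame of stack below 0.092 m and distance of stack from where it was at the start of the episode below 0.015 m), for 0.1 s.
At the end, for the whole second after the job is handed in: Tray held by the fingers (over 3 N), still, level within 0.15 rad, underside 120 to 250 mm up, centre within 50 mm of the mat's in plan; nut flange down on the pocket floor within 6 mm, not touched by the fingers; stack within 15 mm of its start and upright; spare nut, rack, jar, tip box not moved (z of nut in the frame of top_tray between 0.001 and 0.0055 m and distance between nut and pocket below 0.006 m and angle between the z axis of nut and the z axis of top_tray, either way round below 0.1 rad and height (world z) of top_tray between 0.12 and 0.25 m and angle between top_tray's own z axis and vertical below 0.15 rad and horizontal distance between top_tray and mat below 0.05 m and linear speed of top_tray below 0.03 m/s and contact force between the fingers and top_tray above 3 N and contact force between the fingers and nut below 0.05 N and distance of stack from where it was at the start of the episode below 0.015 m and angle between stack's own z axis and vertical below 0.05 rad and not (distance of spare_nut from where it was at the start of the episode above 0.015 m or distance of any of tube_rack, reagent_bottle, tip_box from where it was at the start of the episode above 0.02 m)); the arm keeps its last pose, push and grip.
It fails at once if the spare nut is moved over 15 mm, or the tube rack, jar or tip box over 20 mm (distance of spare_nut from where it was at the start of the episode above 0.015 m or distance of any of tube_rack, reagent_bottle, tip_box from where it was at the start of the episode above 0.02 m).
It fails at once if the stack below is dragged or lifted by more than 30 mm (distance of stack from where it was at the start of the episode above 0.03 m).
It also fails if it takes over 61 s, if anything falls off the work surface, if the arm or the gripper's body presses on something with over 40 N, if the wrist force passes 120 N, or if a joint passes its speed limit or range.

ROBOT

A 6-joint arm with a two-finger parallel gripper is mounted at the origin on the work surface. World frame = base frame: x ahead of the robot, y to its left, z up, the work surface at z = 0. Lengths are in mm, angles in rad, forces in N, time in s.
With the tool pointing down it reaches from about 300 to 850 mm from the base axis. Payload 5.4 kg.
Tool frame: the origin (TCP) lies at the centre of the arm's flange, where the gripper is bolted on; the fingertips stand env.finger_overhang ahead of it and the grasp point (between the pads) lies 155 mm ahead of it (env.finger_overhang is the distance from the TCP to the fingertips, in mm); z points along the fingers, y is the direction in which the jaws open and shut (so a half turn about z gives the same grasp; the last joint's range is limited). The gripper opens to 85 mm and grips with 20 to 120 N. Pads are 22 mm wide; open, the fingers measure 114 mm over their backs; the gripper's body (76 mm by 85 mm) begins 54 mm behind the grasp point. The pads swing forward as they close: fully open they stand 13 mm farther back than shut.
Start: joints at [0.984, 0.158, 1.597, -0, 1.386, -0.21], TCP at [211.579, 534.642, 404.699] pointing down, gripper open.
Joint ranges: [-2.91, 2.91], [-0.94, 2.29], [0.18, 2.7], [-1.29, 4.43], [0.17, 2.64], [-3, 3]. Speed limits (rad/s): [2.57, 2.57, 3.14, 3.14, 3.14, 3.14].

INTERFACE

Orientations are given as a unit quaternion [x, y, z, w].
In Python, from plant import env gives the robot as it stands.
- The arm moves only by the tool play_rows, never from a script. Its argument "plan" is a list of rows, each an object of numbers: "x", "y", "z": the shift along the tool's x, y, z in mm; "twist": the turn about the tool's z in rad; "grip": the gripper's target within -1 to 1 (shut at 1, half-way at 0, fully open at -1). A call has 1 to 12 rows; each row is the pose to reach, as a shift and turn from the pose commanded when the call began, along the tool's axes at that moment; what a row does not reach only later rows make up. A row lasts 1/12 s, in which the tool goes at most 41.7 mm and 7.16 degrees, less where a joint would pass 70% of its speed; a pose out of reach is approached as far as the arm can. A call with a gripper value outside its range is refused whole. The fingers move at their own pace and stop on an object; "grip_force" is the grip in N (left out, the last holds). Time passes only in rows, so rows that repeat a pose let the fingers close. It gives the time, the measured TCP pose, the force and the opening at its end, in the units of the state.
- env.get_state(): the state, without advancing time (a new reading comes with each control period).
- env.grab_frame(name): name is "scene" or "top"; returns the picture (400x640x3 uint8, red, green, blue); there is no depth.
- env.camera_info(name): a dict with "K" (3x3 intrinsics, pixels), "distortion" ([k1, k2, p1, p2, k3] as OpenCV has them; the pictures are not rectified), "cam_to_world" (4x4, takes a point from camera to world coordinates). Camera axes: x right, y up, looking along -z (the intrinsics and any distortion apply to the point x, -y, -z); pixel columns grow to the right and rows downward; lengths in mm; the calibration is good to about 2 mm. A picture is of the moment at which its call begins. camera_info takes no time and is no camera call.
- env.finish_job(): hands the job in, once; it reports no verdict.
The state is a dict: "t": time; "joint_positions": joint angles; "dq": joint speeds; "joint_efforts": joint torques, N m; "position": TCP position; "tool_rot": TCP orientation; "contact_force": force on the tool from outside, world axes, zero at the start; "wrist_torque": the same for the moment, N m; "finger_gap": opening from 0.0 (shut) to 1.0 (fully open).
Only numpy, scipy, OpenCV 4.12 (cv2) and the standard library are available. Lean on these libraries where they do the work, as an engineer would, in place of code of your own. Each camera call takes 0.05 s, during which the arm holds its last target. There are 200 camera calls.

## Working session

There is one attempt and no reset: what is moved stays moved. The work goes in short steps, Python scripts to look and compute and a tool call to move; the robot and the scene stay as the last step left them, time stands still between calls to the robot, and variables do not carry over. Pictures are saved under pics/ and viewed, about 8 in all and at most 12, crops included, and the job is handed in when it is done.

Besides the shell and the picture viewer there is one more tool, called after "Call:" by a JSON object that holds its "method" and its "body", one argument or row to a line. play_rows: Moves the arm, as the interface text tells. Its arguments: {"type":"object","properties":{"plan":{"type":"array"},"grip_force":{"type":"number"}},"required":["plan"]}

```bash
mkdir -p pics
cat > h.py <<'E'
import numpy as np, cv2, json
from plant import env
def save(name,fn):
    im=env.grab_frame(name); cv2.imwrite('pics/'+fn,im[:,:,::-1]); return im
def ray(cam,uv):
    c=env.camera_info(cam); K=np.array(c['K'],float); d=np.array(c['distortion'],float); T=np.array(c['cam_to_world'],float)
    p=cv2.undistortPoints(np.array(uv,float).reshape(-1,1,2),K,d).reshape(-1,2)
    v=np.c_[p[:,0],-p[:,1],-np.ones(len(p))]@T[:3,:3].T
    return T[:3,3],v
def onz(cam,uv,z):
    o,v=ray(cam,uv); return o+v*((z-o[2])/v[:,2])[:,None]
def proj(cam,P):
    c=env.camera_info(cam); K=np.array(c['K'],float); d=np.array(c['distortion'],float); T=np.array(c['cam_to_world'],float)
    q=(np.array(P,float).reshape(-1,3)-T[:3,3])@T[:3,:3]
    q=q*[1,-1,-1]
    return cv2.projectPoints(q,np.zeros(3),np.zeros(3),K,d)[0].reshape(-1,2)
E
python3 - <<'E'
from h import *
for n in('top','scene'):
    im=save(n,n+'0.png'); c=env.camera_info(n); print(n,np.round(c['cam_to_world'],3).tolist(),np.array(c['K']).round(1).tolist())
print(env.get_state(),env.finger_overhang)
E
```

```text
top [[0.009, 0.993, -0.116, 450.686], [-1.0, 0.01, 0.002, 70.766], [0.003, 0.116, 0.993, 1206.041], [0.0, 0.0, 0.0, 1.0]] [[444.6, 0.0, 324.8], [0.0, 444.6, 198.0], [0.0, 0.0, 1.0]]
scene [[-0.32, -0.526, 0.788, 1401.03], [0.947, -0.182, 0.263, 353.149], [0.005, 0.831, 0.557, 699.34], [0.0, 0.0, 0.0, 1.0]] [[367.4, 0.0, 318.0], [0.0, 367.4, 206.4], [0.0, 0.0, 1.0]]
{'t': 0.1, 'joint_positions': array([ 9.83879057e-01,  1.58988540e-01,  1.59813051e+00, -6.28933681e-06,
        1.38618980e+00, -2.10070948e-01]), 'dq': array([ 0.00165615, -0.00232445, -0.00276056, -0.00108442,  0.00026864,
        0.00110285]), 'joint_efforts': array([-1.04149444e-04, -3.96992397e+01, -3.32337749e+01, -2.51582142e-04,
        4.25018850e-03,  3.36839855e-05]), 'position': array([211.4538088 , 534.43172231, 403.80156577]), 'tool_rot': array([ 1.87309559e-01,  9.82300561e-01, -7.92058473e-04, -3.30118383e-04]), 'contact_force': array([-0.19008291,  0.36596484,  1.05440028]), 'wrist_torque': array([-0.04109376,  0.00489182, -0.03632049]), 'finger_gap': 0.9999405849197326} 173.4
```

View pics/top0.png

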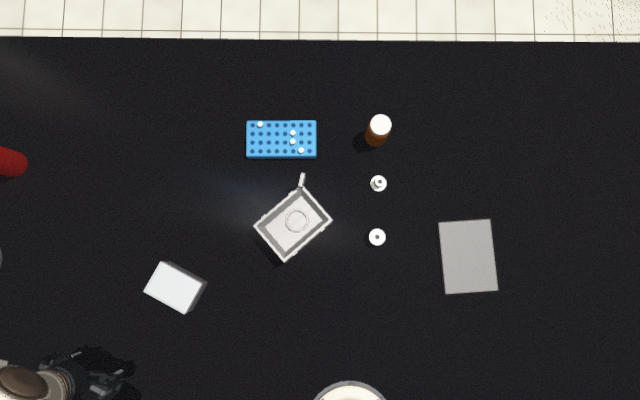

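View pics/scene0.png

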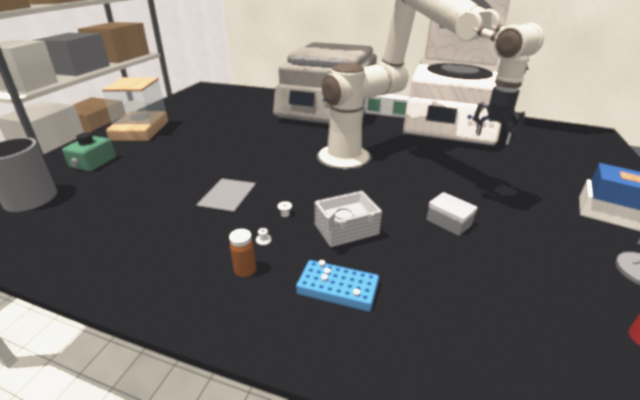

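The top view shows the stack at about (293,224) with its tab at (302,180). The flange-down nut is at (378,183), next to the jar, and its flange-up twin is at (377,237). The mat is at (468,257). I'll enlarge the middle for better readings.

Run:
```python
import cv2
a=cv2.imread('pics/top0.png')[160:280,240:400]; cv2.imwrite('pics/c1.png',cv2.resize(a,None,fx=5,fy=5,interpolation=cv2.INTER_CUBIC))
b=cv2.imread('pics/scene0.png')[170:270,240:400]; cv2.imwrite('pics/c2.png',cv2.resize(b,None,fx=5,fy=5,interpolation=cv2.INTER_CUBIC))
```

```text
(no output)
```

View pics/c1.png

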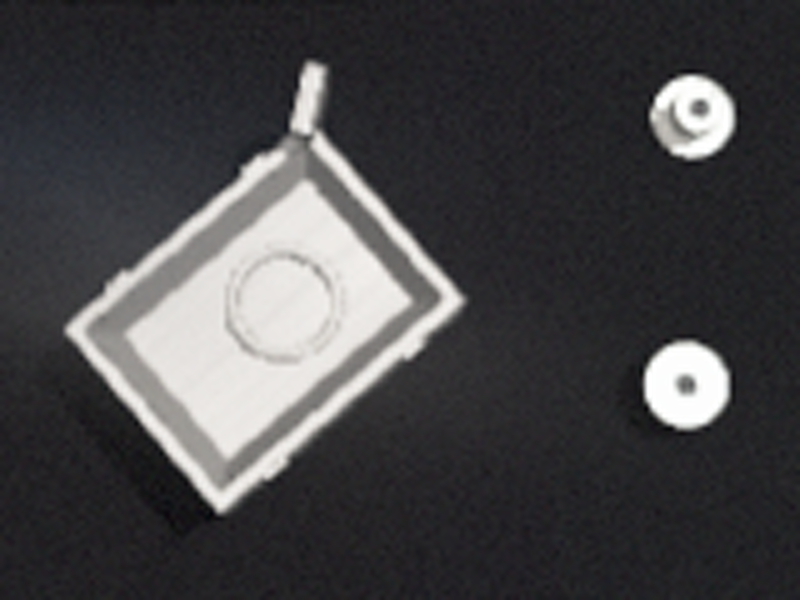

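View pics/c2.png

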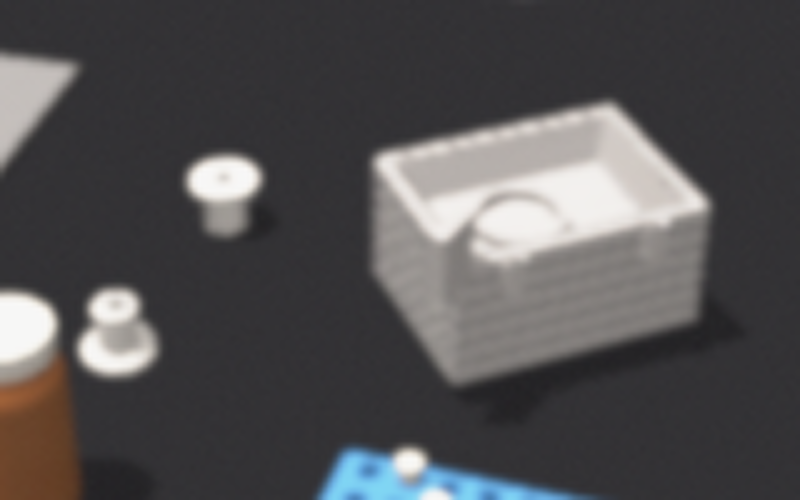

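The crop (origin 240,160, 5x) shows:
- Rim corners at (313,137), (465,298), (220,512) and (68,330).
- Pocket collar centre at about (285,304).
- Fin top running from (302,130) to (316,65).
- Nut hub hole at (700,108) and flange centre at (693,117).
- Twin at (686,385).

The second crop confirms which nut is which.

```bash
cat >> h.py <<'E'
def full(p): return np.array(p,float)/5-0.4+[240,160]
E
python3 - <<'E'
from h import *
from scipy.optimize import least_squares
obs=full([(313,137),(465,298),(220,512),(68,330),(285,304)])
loc0=np.array([(80,60),(80,-60),(-80,-60),(-80,60),(12,0)],float); zz=[100,100,100,100,80]
def model(p,L):
    c,s=np.cos(p[2]),np.sin(p[2]); return L@np.array([[c,s],[-s,c]])+p[:2]
best=None
for y0 in np.arange(0,6.3,.5):
    r=least_squares(lambda p:(proj('top',np.c_[model(p,loc0),zz])-obs).ravel(),[470,100,y0])
    if best is None or r.cost<best.cost: best=r
p=best.x; print('tray',p,'res px',np.round(best.fun,2))
d=np.array([.8,.6]); 
print('pocket',model(p,np.array([[12.,0]])))
T=onz('top',full([(316,65),(302,130)]),135); print('fin',T, T.mean(0), 'dir',np.arctan2(*(T[0]-T[1])[[1,0]]),'diag',p[2]+np.arctan2(60,80))
print('tab corner',model(p,np.array([[80.,60],[-80,-60]])), 'local fin', (T[:,:2]-p[:2])@np.array([[np.cos(p[2]),-np.sin(p[2])],[np.sin(p[2]),np.cos(p[2])]]))
print('nut',onz('top',full([(700,108)]),36),onz('top',full([(693,117)]),6),'spare',onz('top',full([(686,385)]),36))
f=lambda c:np.array(c)/5-0.4+[240,170]
print('scene nut',onz('scene',f([(117,305)]),36))
m=onz('top',[(439,222),(490,219),(498,291),(446,294)],3);print('mat',m,m.mean(0))
print('jar',onz('top',[(380,125)],120)); R=onz('top',[(247,121),(316,121),(316,158),(247,158)],45);print(R)
E
```

```text
tray [516.41504916 147.41187614  -0.85248114] res px [-0.38 -2.66  0.38  1.36  0.12  0.84 -0.54  0.21  0.43  0.17]
pocket [[524.31245418 138.37688893]]
fin [[638.0477109  122.93776089 135.        ]
 [605.92787733 129.26356081 135.        ]] [621.98779412 126.10066085 135.        ] dir -0.19445512160855774 diag -0.2089800302386322
tab corner [[614.23935203 126.66565318]
 [418.59074628 168.15809911]] local fin [[98.47547601 75.47229522]
 [72.57407131 55.45188843]]
nut [[634.1885444 -76.9892614  36.       ]] [[633.88842474 -76.93316623   6.        ]] spare [[487.12775578 -68.90949623  36.        ]]
scene nut [[637.12040577 -73.02771624  36.        ]]
mat [[ 529.20537991 -241.40135676    3.        ]
 [ 538.70793731 -379.58413428    3.        ]
 [ 347.30663565 -394.14741256    3.        ]
 [ 338.0311735  -255.93198835    3.        ]] [ 438.31278159 -317.76622299    3.        ]
jar [[763.5355147  -68.05205336 120.        ]]
[[792.44323447 278.94699545  45.        ]
 [794.41539938  94.0295947   45.        ]
 [693.45071589  92.85370711  45.        ]
 [691.5780963  275.99484072  45.        ]]
```

```bash
cat >> h.py <<'E'
def pose():
    s=env.get_state(); x,y,z,w=s['tool_rot']
    from scipy.spatial.transform import Rotation as R
    M=R.from_quat([x,y,z,w]).as_matrix(); return np.array(s['position']),M,s
def go(x,y,z,yaw=None):
    "delta in tool axes from measured pose to world TCP target; yaw=jaw yaw"
    p,M,s=pose(); d=M.T@(np.array([x,y,z])-p); psi=np.arctan2(M[1,1],M[0,1])
    print('t %.2f'%s['t'],'pos',p.round(1),'jaw %.3f'%psi,'F',np.round(s['contact_force'],1),'T',np.round(s['wrist_torque'],2),'gap %.3f'%s['finger_gap'])
    print('delta tool',d.round(1),'' if yaw is None else 'twist %.3f'%(psi-yaw))
E
python3 - <<'E'
from h import *
from scipy.optimize import least_squares
obs=full([(465,298),(220,512),(68,330),(285,304)])
loc0=np.array([(80,-60),(-80,-60),(-80,60),(12,0)],float)
def model(p,L):
    c,s=np.cos(p[2]),np.sin(p[2]); return L@np.array([[c,s],[-s,c]])+p[:2]
for zc in(82,76):
  r=least_squares(lambda p:(proj('top',np.c_[model(p,loc0),[100,100,100,zc]])-obs).ravel(),[516,147,-.85])
  print(r.x,np.round(r.fun,2),model(r.x,np.array([[12.,0],[80,60]])), onz('top',obs[3:],zc))
go(634,-77,260,-0.2)
E
```

```text
[518.02901438 147.87125589  -0.84273928] [ 0.17  0.32  0.34  0.26 -0.68 -0.05  0.18 -0.55] [[526.01406084 138.9136316 ]
 [616.05077893 128.07899292]] [[524.6057837  139.34365961  82.        ]]
[518.12867668 147.970669    -0.84219447] [ 0.13  0.26  0.32  0.23 -0.72 -0.07  0.28 -0.44] [[526.11860218 139.01739639]
 [616.16120976 128.23181244]] [[525.00035874 139.70971669  76.        ]]
t 0.10 pos [211.5 534.4 403.8] jaw 1.194 F [-0.2  0.4  1.1] T [-0.04  0.   -0.04] gap 1.000
delta tool [-617.9 -412.8  144.3] twist 1.394
```

Call:
{"method": "play_rows", "body": {
  "plan": [
    {"x": -618,"y": -413,"z": 40,"twist": 1.39,"grip": -1},
    {"x": -618,"y": -413,"z": 40,"twist": 1.39,"grip": -1},
    {"x": -618,"y": -413,"z": 40,"twist": 1.39,"grip": -1},
    {"x": -618,"y": -413,"z": 40,"twist": 1.39,"grip": -1},
    {"x": -618,"y": -413,"z": 40,"twist": 1.39,"grip": -1},
    {"x": -618,"y": -413,"z": 40,"twist": 1.39,"grip": -1},
    {"x": -618,"y": -413,"z": 40,"twist": 1.39,"grip": -1},
    {"x": -618,"y": -413,"z": 40,"twist": 1.39,"grip": -1},
    {"x": -618,"y": -413,"z": 40,"twist": 1.39,"grip": -1},
    {"x": -618,"y": -413,"z": 40,"twist": 1.39,"grip": -1},
    {"x": -618,"y": -413,"z": 40,"twist": 1.39,"grip": -1},
    {"x": -618,"y": -413,"z": 40,"twist": 1.39,"grip": -1}
  ],
  "grip_force": 20
}}

```text
t: 1.1
position: [496.1, 122.0, 377.4]
tool_rot: [0.775, 0.632, -0.0, -0.0]
contact_force: [-0.1, -0.0, 0.2]
finger_gap: 1.002
```

```bash
python3 -c "
from h import *
go(634,-77,190,-0.2)"
```

```text
t 1.10 pos [496.1 122.  377.4] jaw -0.202 F [-0.1 -0.   0.2] T [-0.02 -0.01 -0.01] gap 1.002
delta tool [-167.3  175.1  187.3] twist -0.002
```

Call:
{"method": "play_rows", "body": {
  "plan": [
    {"x": -167,"y": 175,"z": 80,"grip": -1},
    {"x": -167,"y": 175,"z": 80,"grip": -1},
    {"x": -167,"y": 175,"z": 80,"grip": -1},
    {"x": -167,"y": 175,"z": 80,"grip": -1},
    {"x": -167,"y": 175,"z": 80,"grip": -1},
    {"x": -167,"y": 175,"z": 80,"grip": -1},
    {"x": -167,"y": 175,"z": 80,"grip": -1},
    {"x": -167,"y": 175,"z": 80,"grip": -1},
    {"x": -167,"y": 175,"z": 80,"grip": -1},
    {"x": -167,"y": 175,"z": 80,"grip": -1}
  ]
}}

```text
invalid input
```

```bash
python3 -c "
from h import *
go(634.5,-76.5,186,-0.2)"
```

```text
t 1.10 pos [496.1 122.  377.4] jaw -0.202 F [-0.1 -0.   0.2] T [-0.02 -0.01 -0.01] gap 1.002
delta tool [-166.7  175.5  191.3] twist -0.002
```

Call:
{"method": "play_rows", "body": {
  "plan": [
    {"x": -167,"y": 175,"z": 80,"twist": 0,"grip": -1},
    {"x": -167,"y": 175,"z": 80,"twist": 0,"grip": -1},
    {"x": -167,"y": 175,"z": 80,"twist": 0,"grip": -1},
    {"x": -167,"y": 175,"z": 80,"twist": 0,"grip": -1},
    {"x": -167,"y": 175,"z": 80,"twist": 0,"grip": -1},
    {"x": -167,"y": 175,"z": 80,"twist": 0,"grip": -1},
    {"x": -167,"y": 175,"z": 80,"twist": 0,"grip": -1},
    {"x": -167,"y": 175,"z": 80,"twist": 0,"grip": -1},
    {"x": -167,"y": 175,"z": 80,"twist": 0,"grip": -1},
    {"x": -167,"y": 175,"z": 80,"twist": 0,"grip": -1}
  ]
}}

```text
t: 1.93
position: [634.3, -72.8, 298.3]
tool_rot: [0.773, 0.635, 0.0, -0.0]
contact_force: [-0.1, 0.6, -0.1]
finger_gap: 0.998
```

```bash
python3 -c "
from h import *
go(634.5,-76.5,186,-0.2)"
```

```text
t 1.93 pos [634.3 -72.8 298.3] jaw -0.195 F [-0.1  0.6 -0.1] T [-0.02 -0.03  0.02] gap 0.998
delta tool [ -3.6   0.9 112.3] twist 0.005
```

Call:
{"method": "play_rows", "body": {
  "plan": [
    {"x": -3,"y": 1,"z": 40,"twist": 0,"grip": -1},
    {"x": -3,"y": 1,"z": 80,"twist": 0,"grip": -1},
    {"x": -3,"y": 1,"z": 105,"twist": 0,"grip": -1},
    {"x": -3,"y": 1,"z": 112,"twist": 0,"grip": -1},
    {"x": -3,"y": 1,"z": 112,"twist": 0,"grip": -1},
    {"x": -3,"y": 1,"z": 112,"twist": 0,"grip": 0.45},
    {"x": -3,"y": 1,"z": 112,"twist": 0,"grip": 0.45},
    {"x": -3,"y": 1,"z": 112,"twist": 0,"grip": 0.45},
    {"x": -3,"y": 1,"z": 112,"twist": 0,"grip": 0.45},
    {"x": -3,"y": 1,"z": 112,"twist": 0,"grip": 0.45},
    {"x": -3,"y": 1,"z": 112,"twist": 0,"grip": 0.45},
    {"x": -3,"y": 1,"z": 112,"twist": 0,"grip": 0.45}
  ]
}}

```text
t: 2.93
position: [635.6, -77.3, 187.3]
tool_rot: [0.773, 0.635, 0.001, 0.001]
contact_force: [-1.5, 0.9, 5.8]
finger_gap: 0.297
```

```bash
python3 -c "
from h import *
go(634.5,-76.5,186,1.37)"
```

```text
t 2.93 pos [635.6 -77.3 187.3] jaw -0.196 F [-1.5  0.9  5.8] T [ 0.08  0.2  -0.02] gap 0.297
delta tool [ 0.5 -1.3  1.3] twist -1.566
```

Call:
{"method": "play_rows", "body": {
  "plan": [
    {"x": 0,"y": 0,"z": 0,"twist": 0,"grip": -0.3},
    {"x": 0,"y": 0,"z": 0,"twist": 0,"grip": -0.3},
    {"x": 0,"y": 0,"z": 0,"twist": -0.12,"grip": -0.3},
    {"x": 0,"y": 0,"z": 0,"twist": -0.24,"grip": -0.3},
    {"x": 0,"y": 0,"z": 0,"twist": -0.36,"grip": -0.3},
    {"x": 0,"y": 0,"z": 0,"twist": -0.48,"grip": -0.3},
    {"x": 0,"y": 0,"z": 0,"twist": -0.6,"grip": -0.3},
    {"x": 0,"y": 0,"z": 0,"twist": -0.72,"grip": -0.3},
    {"x": 0,"y": 0,"z": 0,"twist": -0.84,"grip": -0.3},
    {"x": 0,"y": 0,"z": 0,"twist": -0.96,"grip": -0.3},
    {"x": 0,"y": 0,"z": 0,"twist": -1.08,"grip": -0.3},
    {"x": 0,"y": 0,"z": 0,"twist": -1.2,"grip": -0.3}
  ]
}}

```text
t: 3.93
position: [634.8, -77.0, 185.3]
tool_rot: [0.277, 0.961, 0.0, -0.0]
contact_force: [-0.3, -1.4, 0.5]
finger_gap: 0.648
```

```bash
python3 -c "
from h import *
go(635.6,-77.3,186,1.37)"
```

```text
t 3.93 pos [634.8 -77.  185.3] jaw 1.010 F [-0.3 -1.4  0.5] T [-0.01 -0.01  0.02] gap 0.648
delta tool [-0.9  0.2 -0.7] twist -0.360
```

Call:
{"method": "play_rows", "body": {
  "plan": [
    {"x": -0.5,"y": 0,"z": 0,"twist": -0.12,"grip": -0.3},
    {"x": -0.5,"y": 0,"z": 0,"twist": -0.24,"grip": -0.3},
    {"x": -0.5,"y": 0,"z": 0,"twist": -0.36,"grip": -0.3},
    {"x": -0.5,"y": 0,"z": 0,"twist": -0.36,"grip": -0.3},
    {"x": -0.5,"y": 0,"z": 0,"twist": -0.36,"grip": 0.6},
    {"x": -0.5,"y": 0,"z": 0,"twist": -0.36,"grip": 0.6},
    {"x": -0.5,"y": 0,"z": 0,"twist": -0.36,"grip": 0.6},
    {"x": -0.5,"y": 0,"z": 0,"twist": -0.36,"grip": 0.6},
    {"x": -0.5,"y": 0,"z": 0,"twist": -0.36,"grip": 0.6},
    {"x": -0.5,"y": 0,"z": 0,"twist": -0.36,"grip": 0.6}
  ],
  "grip_force": 40
}}

```text
t: 4.77
position: [635.5, -77.4, 185.9]
tool_rot: [0.104, 0.995, -0.0, 0.0]
contact_force: [0.0, 0.4, 0.6]
finger_gap: 0.288
```

```bash
python3 -c "
from h import *
go(524.5,138.5,300,1.37)"
```

```text
t 4.77 pos [635.5 -77.4 185.9] jaw 1.363 F [0.  0.4 0.6] T [-0.01  0.08  0.04] gap 0.288
delta tool [ 153.   188.4 -114.2] twist -0.007
```

Call:
{"method": "play_rows", "body": {
  "plan": [
    {"x": 0,"y": 0,"z": -40,"twist": 0,"grip": 0.6},
    {"x": 0,"y": 0,"z": -80,"twist": 0,"grip": 0.6},
    {"x": 10,"y": 10,"z": -120,"twist": 0,"grip": 0.6},
    {"x": 30,"y": 40,"z": -144,"twist": 0,"grip": 0.6},
    {"x": 50,"y": 65,"z": -144,"twist": 0,"grip": 0.6},
    {"x": 70,"y": 95,"z": -144,"twist": 0,"grip": 0.6},
    {"x": 90,"y": 120,"z": -144,"twist": 0,"grip": 0.6},
    {"x": 110,"y": 145,"z": -144,"twist": 0,"grip": 0.6},
    {"x": 130,"y": 170,"z": -144,"twist": 0,"grip": 0.6},
    {"x": 145,"y": 183,"z": -144,"twist": 0,"grip": 0.6},
    {"x": 151,"y": 188,"z": -144,"twist": 0,"grip": 0.6},
    {"x": 151,"y": 188,"z": -144,"twist": 0,"grip": 0.6}
  ]
}}

```text
t: 5.77
position: [525.3, 138.8, 329.6]
tool_rot: [0.102, 0.995, -0.0, -0.0]
contact_force: [-0.5, -1.1, -0.1]
finger_gap: 0.285
```

Run:
```python
from h import *
import cv2
go(526.8,138.8,260,1.37)
im=cv2.imread('pics/top0.png'); s=14; x0,y0=278,202
a=cv2.resize(im[y0:y0+40,x0:x0+42],None,fx=s,fy=s,interpolation=cv2.INTER_CUBIC)
t=np.linspace(0,2*np.pi,60)
for (r,col,z) in((30,(0,0,255),82),(24,(0,200,0),82),(24,(255,0,0),73)):
    P=np.c_[525.3+r*np.cos(t),139.2+r*np.sin(t),0*t+z]
    q=(proj('top',P)-[x0,y0]+.5)*s-.5
    cv2.polylines(a,[q.round().astype(int)],True,col,1)
cv2.imwrite('pics/c3.png',a)
```

```text
t 5.77 pos [525.3 138.8 329.6] jaw 1.366 F [-0.5 -1.1 -0.1] T [-0.05 -0.01  0.03] gap 0.285
delta tool [-1.5  0.3 69.6] twist -0.004
```

View pics/c3.png

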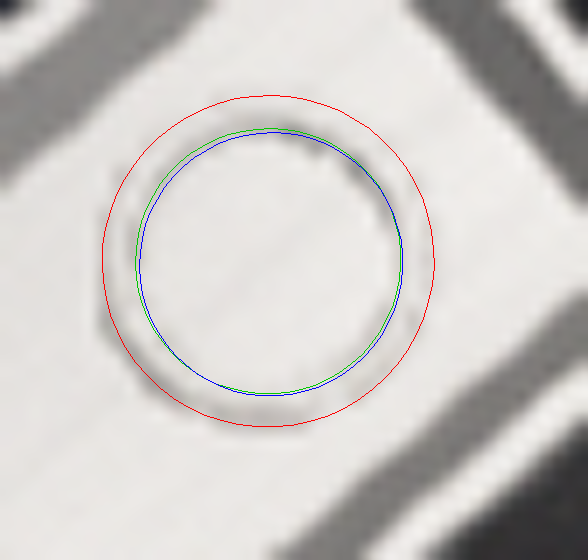

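The overlay at (525.3,139.2) fits the collar to within about 0.7 mm, and the nut grip gives a camera offset of about (+1.5,-0.4) mm. I'll descend at roughly (526.3,139).

Call:
{"method": "play_rows", "body": {
  "plan": [
    {"x": -1,"y": 0.4,"z": 25,"twist": 0,"grip": 0.6},
    {"x": -1,"y": 0.4,"z": 45,"twist": 0,"grip": 0.6},
    {"x": -1,"y": 0.4,"z": 56,"twist": 0,"grip": 0.6},
    {"x": -1,"y": 0.4,"z": 58,"twist": 0,"grip": 0.6},
    {"x": -1,"y": 0.4,"z": 58,"twist": 0,"grip": 0.6},
    {"x": -1,"y": 0.4,"z": 58,"twist": 0,"grip": 0.6}
  ]
}}

```text
t: 6.27
position: [528.1, 137.3, 272.8]
tool_rot: [0.104, 0.995, 0.0, 0.001]
contact_force: [-1.2, 0.8, 0.1]
finger_gap: 0.291
```

Run:
```python
from h import *
go(526.3,139,259,1.37)
im=save('scene','s1.png')
a=im[185:245,305:385,::-1]; cv2.imwrite('pics/s1c.png',cv2.resize(a,None,fx=8,fy=8,interpolation=cv2.INTER_CUBIC))
```

```text
t 6.27 pos [528.1 137.3 272.8] jaw 1.363 F [-1.2  0.8  0.1] T [ 0.   -0.02  0.04] gap 0.291
delta tool [ 2.1  1.2 13.8] twist -0.007
```

View pics/s1c.png

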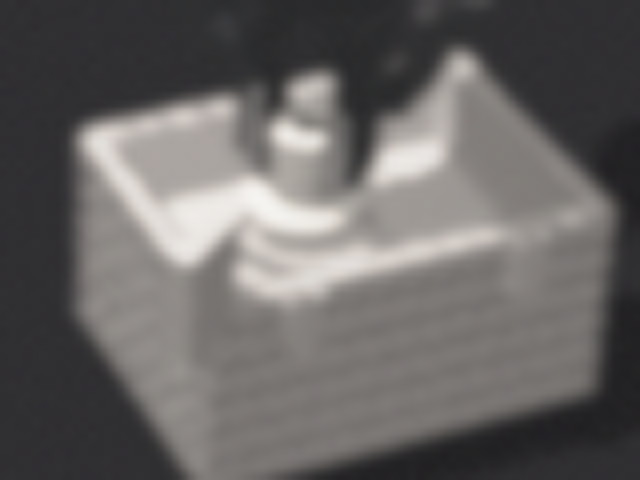

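The nut hovers above the collar, roughly central. I'll correct by about a millimetre and let the arm settle before lowering.

Call:
{"method": "play_rows", "body": {
  "plan": [
    {"x": 1,"y": 0.7,"z": 2,"twist": 0,"grip": 0.6},
    {"x": 1,"y": 0.7,"z": 2,"twist": 0,"grip": 0.6},
    {"x": 1,"y": 0.7,"z": 2,"twist": 0,"grip": 0.6},
    {"x": 1,"y": 0.7,"z": 2,"twist": 0,"grip": 0.6}
  ]
}}

```text
t: 6.65
position: [526.6, 138.8, 270.2]
tool_rot: [0.103, 0.995, 0.0, 0.0]
contact_force: [-0.2, 0.2, -1.2]
finger_gap: 0.289
```

Run:
```python
from h import *
go(526.3,139,259,1.37)
```

```text
t 6.65 pos [526.6 138.8 270.2] jaw 1.364 F [-0.2  0.2 -1.2] T [ 0.   -0.04  0.  ] gap 0.289
delta tool [ 0.3  0.1 11.2] twist -0.006
```

Now I'll lower it slowly.

Call:
{"method": "play_rows", "body": {
  "plan": [
    {"x": 0,"y": 0,"z": 3,"twist": 0,"grip": 0.6},
    {"x": 0,"y": 0,"z": 5,"twist": 0,"grip": 0.6},
    {"x": 0,"y": 0,"z": 7,"twist": 0,"grip": 0.6},
    {"x": 0,"y": 0,"z": 8,"twist": 0,"grip": 0.6},
    {"x": 0,"y": 0,"z": 9,"twist": 0,"grip": 0.6},
    {"x": 0,"y": 0,"z": 9,"twist": 0,"grip": 0.6},
    {"x": 0,"y": 0,"z": 9,"twist": 0,"grip": 0.6}
  ]
}}

```text
t: 7.23
position: [526.5, 138.7, 260.8]
tool_rot: [0.103, 0.995, -0.0, -0.0]
contact_force: [-0.3, 0.8, 0.4]
finger_gap: 0.29
```

Run:
```python
from h import *
go(526.3,139,259,1.37)
```

```text
t 7.23 pos [526.5 138.7 260.8] jaw 1.364 F [-0.3  0.8  0.4] T [ 0.02 -0.01 -0.  ] gap 0.290
delta tool [0.2 0.2 1.8] twist -0.006
```

Call:
{"method": "play_rows", "body": {
  "plan": [
    {"x": 0,"y": 0,"z": 1,"twist": 0,"grip": 0.6},
    {"x": 0,"y": 0,"z": 2,"twist": 0,"grip": 0.6},
    {"x": 0,"y": 0,"z": 2,"twist": 0,"grip": 0.6},
    {"x": 0,"y": 0,"z": 2,"twist": 0,"grip": 0.2},
    {"x": 0,"y": 0,"z": 2,"twist": 0,"grip": 0},
    {"x": 0,"y": 0,"z": 2,"twist": 0,"grip": 0},
    {"x": 0,"y": 0,"z": 2,"twist": 0,"grip": 0},
    {"x": 0,"y": 0,"z": 2,"twist": 0,"grip": 0},
    {"x": 0,"y": 0,"z": 2,"twist": 0,"grip": 0},
    {"x": 0,"y": 0,"z": -15,"twist": 0,"grip": 0},
    {"x": 0,"y": 0,"z": -40,"twist": 0,"grip": 0},
    {"x": 0,"y": 0,"z": -80,"twist": 0,"grip": 0}
  ]
}}

```text
t: 8.23
position: [524.9, 138.6, 337.9]
tool_rot: [0.103, 0.995, -0.001, -0.004]
contact_force: [0.2, 0.7, -0.4]
finger_gap: 0.501
```

Run:
```python
from h import *
go(624,125.8,320,1.37)
```

```text
t 8.23 pos [524.9 138.6 337.9] jaw 1.364 F [ 0.2  0.7 -0.4] T [-0.01 -0.03  0.03] gap 0.501
delta tool [-99.7   7.8  17.1] twist -0.006
```

Call:
{"method": "play_rows", "body": {
  "plan": [
    {"x": -30,"y": 3,"z": 0,"twist": 0,"grip": 0},
    {"x": -65,"y": 6,"z": 0,"twist": 0,"grip": 0},
    {"x": -95,"y": 8,"z": 0,"twist": 0,"grip": 0},
    {"x": -100,"y": 8,"z": 0,"twist": 0,"grip": 0},
    {"x": -100,"y": 8,"z": 0,"twist": 0,"grip": 0},
    {"x": -100,"y": 8,"z": 0,"twist": 0,"grip": 0}
  ]
}}

```text
t: 8.73
position: [625.5, 126.1, 340.2]
tool_rot: [0.103, 0.995, -0.0, -0.001]
contact_force: [0.1, -0.3, -1.0]
finger_gap: 0.502
```

Run:
```python
from h import *
go(623.5,125.7,278,1.365)
im=save('top','t2.png'); a=im[165:275,245:345,::-1]; b=cv2.resize(a,None,fx=5,fy=5,interpolation=cv2.INTER_CUBIC)
im=save('scene','s2.png'); a=im[175:250,305:390,::-1]; c=cv2.resize(a,(425,375),interpolation=cv2.INTER_CUBIC)[:, :300]
c=np.vstack([c,np.zeros((175,300,3),np.uint8)])
cv2.imwrite('pics/t2c.png',np.hstack([b,c]))
```

```text
t 8.73 pos [625.5 126.1 340.2] jaw 1.364 F [ 0.1 -0.3 -1. ] T [ 0.02 -0.   -0.01] gap 0.502
delta tool [ 1.8 -0.8 62.2] twist -0.001
```

View pics/t2c.png

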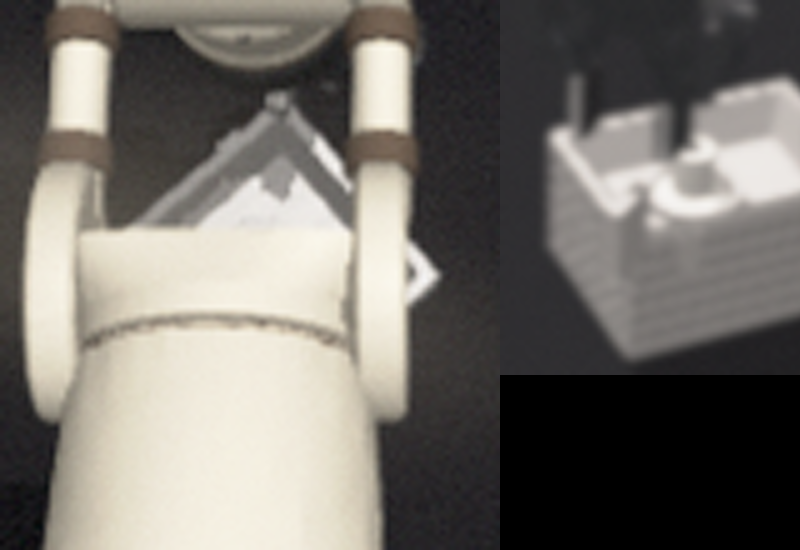

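Call:
{"method": "play_rows", "body": {
  "plan": [
    {"x": 1.8,"y": -0.8,"z": 25,"twist": 0,"grip": 0},
    {"x": 1.8,"y": -0.8,"z": 50,"twist": 0,"grip": 0},
    {"x": 1.8,"y": -0.8,"z": 60,"twist": 0,"grip": 0},
    {"x": 1.8,"y": -0.8,"z": 62,"twist": 0,"grip": 0},
    {"x": 1.8,"y": -0.8,"z": 62,"twist": 0,"grip": 0},
    {"x": 1.8,"y": -0.8,"z": 62,"twist": 0,"grip": 1},
    {"x": 1.8,"y": -0.8,"z": 62,"twist": 0,"grip": 1},
    {"x": 1.8,"y": -0.8,"z": 62,"twist": 0,"grip": 1},
    {"x": 1.8,"y": -0.8,"z": 62,"twist": 0,"grip": 1},
    {"x": 1.8,"y": -0.8,"z": 62,"twist": 0,"grip": 1},
    {"x": 1.8,"y": -0.8,"z": 62,"twist": 0,"grip": 1}
  ],
  "grip_force": 30
}}

```text
t: 9.75
position: [624.8, 125.8, 280.7]
tool_rot: [0.103, 0.995, 0.0, 0.002]
contact_force: [-0.1, 1.1, 6.1]
finger_gap: 0.111
```

Run:
```python
from h import *
go(623.5,125.7,278,1.365)
print((proj('scene',[(526.4,139,109),(526.4,139,118),(526.4,139,79)])-[305,175])*5+[500,0])
```

```text
t 9.75 pos [624.8 125.8 280.7] jaw 1.364 F [-0.1  1.1  6.1] T [ 0.16  0.08 -0.2 ] gap 0.111
delta tool [ 1.2 -0.3  2.7] twist -0.001
[[691.87613829 141.8101935 ]
 [692.54115042 128.89793009]
 [689.69832672 183.99553322]]
```

The nut is seated: its hub top appears where the projection puts a z of about 107. The fin is gripped at 9.4 mm. Next I'll tilt the tab corner up along the arc.

Call:
{"method": "play_rows", "body": {
  "plan": [
    {"x": 0.5,"y": 0,"z": -3,"twist": 0,"grip": 1},
    {"x": 1,"y": 0,"z": -6,"twist": 0,"grip": 1},
    {"x": 1.5,"y": 0,"z": -9,"twist": 0,"grip": 1},
    {"x": 2,"y": 0,"z": -12,"twist": 0,"grip": 1},
    {"x": 2.5,"y": 0,"z": -15,"twist": 0,"grip": 1},
    {"x": 3,"y": 0,"z": -18,"twist": 0,"grip": 1},
    {"x": 4,"y": 0,"z": -21,"twist": 0,"grip": 1},
    {"x": 5,"y": 0,"z": -24,"twist": 0,"grip": 1},
    {"x": 6,"y": 0,"z": -26,"twist": 0,"grip": 1},
    {"x": 6,"y": 0,"z": -26,"twist": 0,"grip": 1},
    {"x": 6,"y": 0,"z": -26,"twist": 0,"grip": 1}
  ]
}}

```text
t: 10.67
position: [618.5, 127.0, 305.7]
tool_rot: [0.103, 0.995, 0.0, 0.001]
contact_force: [1.8, 2.3, -0.6]
finger_gap: 0.109
```

Run:
```python
from h import *
go(623.5,125.7,278,1.365)
im=save('scene','s3.png'); a=im[165:250,290:400,::-1]; c=cv2.resize(a,None,fx=6,fy=6,interpolation=cv2.INTER_CUBIC)
cv2.imwrite('pics/s3c.png',c)
```

```text
t 10.67 pos [618.5 127.  305.7] jaw 1.364 F [ 1.8  2.3 -0.6] T [ 0.57 -0.62 -0.2 ] gap 0.109
delta tool [-5.1 -0.3 27.7] twist -0.001
```

View pics/s3c.png

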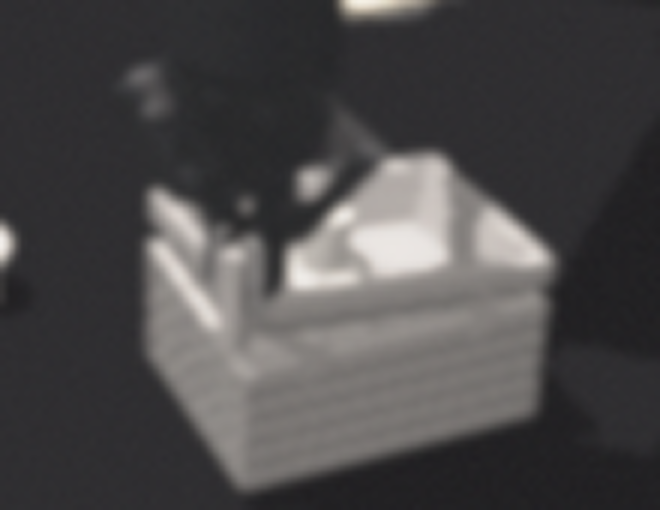

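Run:
```python
from h import *
from scipy.spatial.transform import Rotation as R
c=np.array([519.3,147.5,70.]); yaw=-.843
L=np.array([(-80,-60,30),(80,-60,30),(-80,60,30),(80,60,65)],float)
Rz=R.from_euler('z',yaw).as_matrix()
piv=np.array([-80,-60,16.]); ax=np.array([.6,-.8,0])
for th,l in((0,0),(.08,0),(.12,0),(.12,6),(.14,0)):
    P=(R.from_rotvec(ax*th).as_matrix()@(L-piv).T).T+piv
    P=P@Rz.T+c+[0,0,l]
    print(th,l,((proj('scene',P)-[290,165]+.5)*6-.5).round(0).tolist(), P[3].round(0))
```

```text
0 0 [[427.0, 153.0], [145.0, 216.0], [546.0, 272.0], [247.0, 285.0]] [617. 128. 135.]
0.08 0 [[428.0, 152.0], [147.0, 198.0], [549.0, 261.0], [253.0, 251.0]] [613. 129. 151.]
0.12 0 [[429.0, 151.0], [148.0, 188.0], [550.0, 255.0], [256.0, 233.0]] [610. 129. 159.]
0.12 6 [[429.0, 141.0], [148.0, 178.0], [551.0, 245.0], [257.0, 222.0]] [610. 129. 165.]
0.14 0 [[429.0, 151.0], [149.0, 183.0], [551.0, 252.0], [258.0, 225.0]] [609. 129. 162.]
```

The corner projections match a tilt of about 0.11 rad with the far corner still down, so step 2 is met. I'll grip hard and lift clear.

Call:
{"method": "play_rows", "body": {
  "plan": [
    {"x": 0,"y": 0,"z": 0,"twist": 0,"grip": 1},
    {"x": 0,"y": 0,"z": 0,"twist": 0,"grip": 1},
    {"x": 0,"y": 0,"z": -5,"twist": 0,"grip": 1},
    {"x": 0,"y": 0,"z": -10,"twist": 0,"grip": 1},
    {"x": 0,"y": 0,"z": -15,"twist": 0,"grip": 1},
    {"x": 0,"y": 0,"z": -20,"twist": 0,"grip": 1},
    {"x": 0,"y": 0,"z": -25,"twist": 0,"grip": 1},
    {"x": 0,"y": 0,"z": -32,"twist": 0,"grip": 1},
    {"x": 0,"y": 0,"z": -42,"twist": 0,"grip": 1},
    {"x": 0,"y": 0,"z": -55,"twist": 0,"grip": 1},
    {"x": 0,"y": 0,"z": -68,"twist": 0,"grip": 1},
    {"x": 0,"y": 0,"z": -80,"twist": 0,"grip": 1}
  ],
  "grip_force": 120
}}

```text
t: 11.72
position: [618.3, 126.8, 387.0]
tool_rot: [0.103, 0.995, 0.0, 0.001]
contact_force: [0.8, -0.4, -2.2]
finger_gap: 0.09
```

Run:
```python
from h import *
go(543,-339,378,1.365)
im=save('scene','s4.png'); a=im[120:250,250:410,::-1]; c=cv2.resize(a,None,fx=5,fy=5,interpolation=cv2.INTER_CUBIC)[:600]
cv2.imwrite('pics/s4c.png',c)
```

```text
t 11.72 pos [618.3 126.8 387. ] jaw 1.364 F [ 0.8 -0.4 -2.2] T [-0.   -0.16 -0.06] gap 0.090
delta tool [ -21.9 -471.4    8.9] twist -0.001
```

View pics/s4c.png

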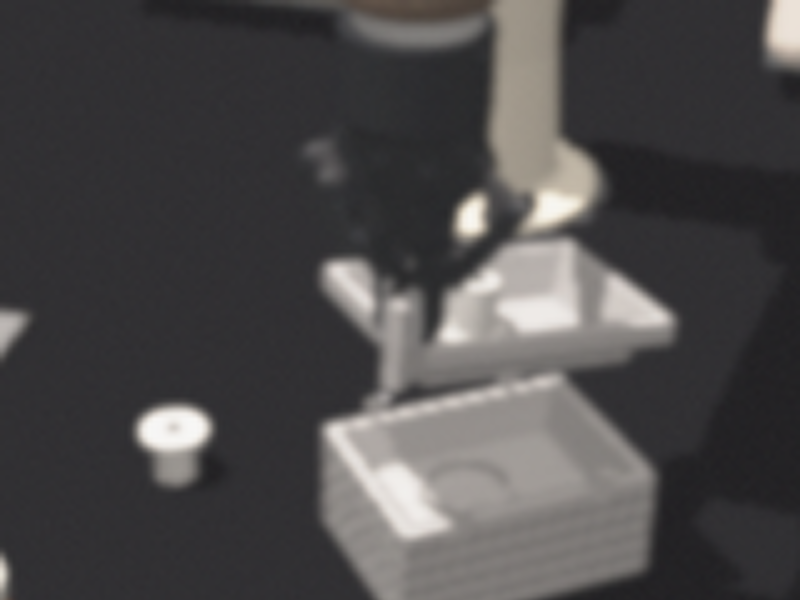

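The tray is clear with the nut in its pocket, and the stack is in place. In this crop (5x, origin 250,120) the rim corners are at far (572,240), left (323,272) and right (676,322). I'll work out the tilt.

```bash
cat > fit.py <<'E'
from h import *
from scipy.spatial.transform import Rotation as R
from scipy.optimize import least_squares
L=np.array([(-80,-60,30),(80,-60,30),(-80,60,30)],float)
def fit(obs,c0,yaw):
    def P(p,L=L):
        return (R.from_euler('z',yaw+p[3])*R.from_rotvec(p[4]*np.array([.6,-.8,0]))).apply(L)+p[:3]
    r=least_squares(lambda p:np.r_[(proj('scene',P(p))-obs).ravel(),(p[3])/.02],list(c0)+[0,.05])
    print(r.x.round(3),r.fun.round(2),'tab',P(r.x,np.array([[88,66,53.]])).round(1))
    return r.x
E
python3 - <<'E'
from fit import *
fit(np.array([(572,240),(323,272),(676,322)])/5-.4+[250,120],[513,148,160],-.843)
E
```

```text
[ 5.29224e+02  1.51325e+02  1.63448e+02 -2.00000e-03  8.80000e-02] [-0.4  -0.18  0.18 -0.15  0.19  0.3  -0.09] tab [[632.  130.3 225.9]]
```

Call:
{"method": "play_rows", "body": {
  "plan": [
    {"x": -1,"y": -10,"z": 0,"twist": 0,"grip": 1},
    {"x": -2,"y": -30,"z": 0,"twist": 0,"grip": 1},
    {"x": -3,"y": -55,"z": 0,"twist": 0,"grip": 1},
    {"x": -5,"y": -85,"z": 0,"twist": 0,"grip": 1},
    {"x": -6,"y": -115,"z": 0,"twist": 0,"grip": 1},
    {"x": -7,"y": -145,"z": 0,"twist": 0,"grip": 1},
    {"x": -9,"y": -175,"z": 0,"twist": 0,"grip": 1},
    {"x": -10,"y": -205,"z": 0,"twist": 0,"grip": 1},
    {"x": -12,"y": -235,"z": 0,"twist": 0,"grip": 1},
    {"x": -14,"y": -265,"z": 0,"twist": 0,"grip": 1},
    {"x": -15,"y": -295,"z": 0,"twist": 0,"grip": 1},
    {"x": -16,"y": -325,"z": 0,"twist": 0,"grip": 1}
  ]
}}

```text
t: 12.77
position: [566.1, -196.4, 384.0]
tool_rot: [0.103, 0.995, 0.0, -0.001]
contact_force: [0.4, 0.3, -2.6]
finger_gap: 0.095
```

Call:
{"method": "play_rows", "body": {
  "plan": [
    {"x": -1,"y": -30,"z": 0,"twist": 0,"grip": 1},
    {"x": -3,"y": -58,"z": 0,"twist": 0,"grip": 1},
    {"x": -4,"y": -84,"z": 0,"twist": 0,"grip": 1},
    {"x": -5,"y": -106,"z": 0,"twist": 0,"grip": 1},
    {"x": -6,"y": -124,"z": 0,"twist": 0,"grip": 1},
    {"x": -7,"y": -136,"z": 0,"twist": 0,"grip": 1},
    {"x": -7,"y": -142,"z": 0,"twist": 0,"grip": 1},
    {"x": -8,"y": -146,"z": 0,"twist": 0,"grip": 1},
    {"x": -8,"y": -147,"z": 0,"twist": 0,"grip": 1},
    {"x": -8,"y": -147,"z": 0,"twist": 0,"grip": 1},
    {"x": -8,"y": -147,"z": 0,"twist": 0,"grip": 1}
  ]
}}

```text
t: 13.68
position: [545.1, -339.1, 384.8]
tool_rot: [0.103, 0.995, 0.0, -0.0]
contact_force: [0.2, -0.2, -2.1]
finger_gap: 0.095
```

Run:
```python
from h import *
go(545,-340,387,1.365)
im=save('scene','s5.png'); 
uv=proj('scene',[(440,-318,180)])[0].round().astype(int); x0,y0=uv-[70,55]; x0=max(x0,0);y0=max(y0,0); print(x0,y0)
a=im[y0:y0+100,x0:x0+130,::-1]; c=cv2.resize(a,None,fx=6,fy=6,interpolation=cv2.INTER_CUBIC)
cv2.imwrite('pics/s5c.png',c)
```

```text
t 13.68 pos [ 545.1 -339.1  384.8] jaw 1.365 F [ 0.2 -0.2 -2.1] T [-0.   -0.17 -0.04] gap 0.095
delta tool [-0.1 -0.9 -2.2] twist 0.000
149 93
```

View pics/s5c.png

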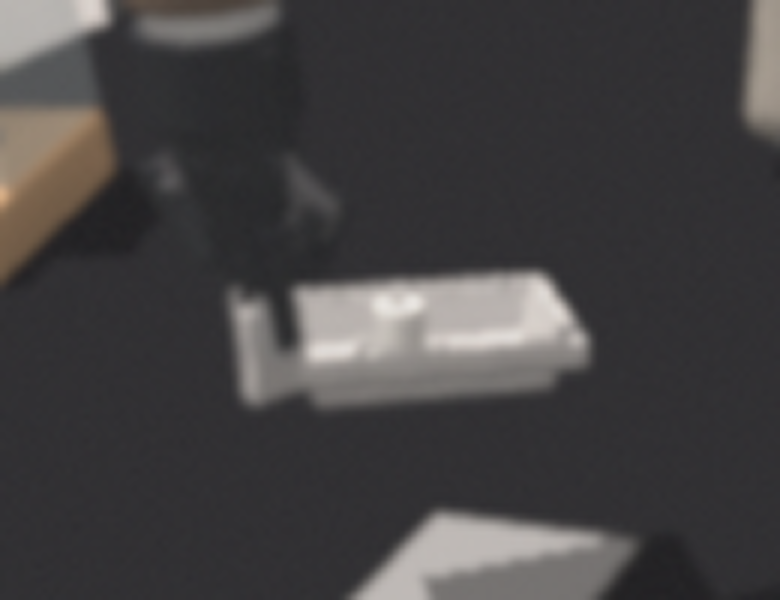

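The tray hangs over the mat with the nut in its pocket. Crop readings (6x, origin 149,93) are far corner (545,272), right corner (590,342), fin top at about (243,292) and fin bottom (255,403).

Run:
```python
from fit import *
obs=np.array([(545,272),(590,342),(243,293),(255,403)])
L=np.array([(-80,-60,30),(-80,60,30),(95,71,65),(97,73,17)],float)
g=np.array([87,66,55.7]); G=np.array([545.1,-339.1,384.8-155])
c=None
for th in (0,.04,.08,.1,.12,.16,.2):
    Ro=R.from_euler('z',-.843)*R.from_rotvec(th*np.array([.6,-.8,0]))
    q=(proj('scene',Ro.apply(L-g)+G)-[149,93]+.5)*6-.5
    e=q-obs; c=Ro.apply(-g)+G
    print(th,e.round(0).tolist(),'rms',np.sqrt(((e-e.mean(0))**2).sum(1).mean()).round(1),c.round(1))
```

```text
0 [[-7.0, -43.0], [-3.0, -35.0], [4.0, 15.0], [6.0, -7.0]] rms 23.6 [ 437.9 -318.   174.1]
0.04 [[-7.0, -29.0], [-3.0, -25.0], [5.0, 14.0], [4.0, -7.0]] rms 17.7 [ 440.2 -318.5  169.8]
0.08 [[-7.0, -15.0], [-4.0, -15.0], [5.0, 13.0], [1.0, -7.0]] rms 12.3 [ 442.7 -319.   165.6]
0.1 [[-7.0, -8.0], [-4.0, -10.0], [6.0, 13.0], [-0.0, -7.0]] rms 10.2 [ 443.9 -319.3  163.5]
0.12 [[-7.0, -1.0], [-5.0, -5.0], [6.0, 13.0], [-1.0, -7.0]] rms 8.9 [ 445.3 -319.5  161.4]
0.16 [[-8.0, 14.0], [-6.0, 6.0], [6.0, 12.0], [-4.0, -7.0]] rms 9.6 [ 448.  -320.1  157.4]
0.2 [[-9.0, 28.0], [-7.0, 16.0], [7.0, 11.0], [-6.0, -7.0]] rms 14.0 [ 450.9 -320.7  153.5]
```

Tilt reads about 0.12 ± 0.03 rad, too close to the 0.15 limit. I'll level the tray by setting it flat on the fixed mat so the fin pivots in the pads, then raise it again.

Call:
{"method": "play_rows", "body": {
  "plan": [
    {"x": 0,"y": 0,"z": 10,"twist": 0,"grip": 1},
    {"x": 0,"y": 0,"z": 28,"twist": 0,"grip": 1},
    {"x": 0,"y": 0,"z": 48,"twist": 0,"grip": 1},
    {"x": 0,"y": 0,"z": 68,"twist": 0,"grip": 1},
    {"x": 0,"y": 0,"z": 88,"twist": 0,"grip": 1},
    {"x": 0,"y": 0,"z": 106,"twist": 0,"grip": 1},
    {"x": 0,"y": 0,"z": 120,"twist": 0,"grip": 1},
    {"x": 0,"y": 0,"z": 130,"twist": 0,"grip": 1},
    {"x": 0,"y": 0,"z": 136,"twist": 0,"grip": 1},
    {"x": 0,"y": 0,"z": 138,"twist": 0,"grip": 1},
    {"x": 0,"y": 0,"z": 138,"twist": 0,"grip": 1},
    {"x": 0,"y": 0,"z": 138,"twist": 0,"grip": 1}
  ]
}}

```text
t: 14.73
position: [545.2, -340.3, 247.9]
tool_rot: [0.103, 0.995, -0.001, 0.001]
contact_force: [-0.5, -0.0, -1.9]
finger_gap: 0.09
```

Call:
{"method": "play_rows", "body": {
  "plan": [
    {"x": 0,"y": 0,"z": 2,"twist": 0,"grip": 1},
    {"x": 0,"y": 0,"z": 4,"twist": 0,"grip": 1},
    {"x": 0,"y": 0,"z": 6,"twist": 0,"grip": 1},
    {"x": 0,"y": 0,"z": 8,"twist": 0,"grip": 1},
    {"x": 0,"y": 0,"z": 10,"twist": 0,"grip": 1},
    {"x": 0,"y": 0,"z": 12,"twist": 0,"grip": 1},
    {"x": -1,"y": 0,"z": 14,"twist": 0,"grip": 1},
    {"x": -1,"y": 0,"z": 16,"twist": 0,"grip": 1},
    {"x": -2,"y": 0,"z": 18,"twist": 0,"grip": 1},
    {"x": -2,"y": 0,"z": 20,"twist": 0,"grip": 1},
    {"x": -3,"y": 0,"z": 20,"twist": 0,"grip": 1}
  ],
  "grip_force": 50
}}

```text
t: 15.65
position: [547.8, -340.6, 226.9]
tool_rot: [0.103, 0.995, 0.0, -0.0]
contact_force: [-1.7, -0.4, 1.9]
finger_gap: 0.096
```

```bash
python3 -c "
from h import *
go(545,-340,214,1.365)"
```

```text
t 15.65 pos [ 547.8 -340.6  226.9] jaw 1.364 F [-1.7 -0.4  1.9] T [ 0.22  0.77 -0.06] gap 0.096
delta tool [ 2.9  0.1 12.9] twist -0.001
```

Call:
{"method": "play_rows", "body": {
  "plan": [
    {"x": 0,"y": 0,"z": 2,"twist": 0,"grip": 1},
    {"x": -1,"y": 0,"z": 4,"twist": 0,"grip": 1},
    {"x": -1,"y": 0,"z": 6,"twist": 0,"grip": 1},
    {"x": -2,"y": 0,"z": 8,"twist": 0,"grip": 1},
    {"x": -2,"y": 0,"z": 9,"twist": 0,"grip": 1},
    {"x": -2,"y": 0,"z": 10,"twist": 0,"grip": 1},
    {"x": -2,"y": 0,"z": 10,"twist": 0,"grip": 1},
    {"x": -2,"y": 0,"z": 10,"twist": 0,"grip": 1}
  ]
}}

```text
t: 16.32
position: [549.8, -341.2, 217.1]
tool_rot: [0.103, 0.995, -0.0, 0.0]
contact_force: [2.9, -1.2, 2.7]
finger_gap: 0.097
```

```bash
python3 -c "
from h import *
go(545,-340,214,1.365)"
```

```text
t 16.32 pos [ 549.8 -341.2  217.1] jaw 1.364 F [ 2.9 -1.2  2.7] T [0.07 0.31 0.03] gap 0.097
delta tool [5.  0.2 3.1] twist -0.001
```

Call:
{"method": "play_rows", "body": {
  "plan": [
    {"x": 0,"y": 0,"z": 2,"twist": 0,"grip": 1},
    {"x": 0,"y": 0,"z": 2.5,"twist": 0,"grip": 1},
    {"x": 0,"y": 0,"z": 2.5,"twist": 0,"grip": 1},
    {"x": 0,"y": 0,"z": 2.5,"twist": 0,"grip": 1}
  ]
}}

```text
t: 16.65
position: [549.8, -341.1, 214.6]
tool_rot: [0.103, 0.995, -0.0, 0.0]
contact_force: [3.3, -1.0, 4.6]
finger_gap: 0.092
```

Call:
{"method": "play_rows", "body": {
  "plan": [
    {"x": 0,"y": 0,"z": 0,"twist": 0,"grip": 1},
    {"x": 0,"y": 0,"z": 0,"twist": 0,"grip": 1},
    {"x": 0,"y": 0,"z": 0,"twist": 0,"grip": 1},
    {"x": 0,"y": 0,"z": -3,"twist": 0,"grip": 1},
    {"x": 0,"y": 0,"z": -10,"twist": 0,"grip": 1},
    {"x": 0,"y": 0,"z": -22,"twist": 0,"grip": 1},
    {"x": 0,"y": 0,"z": -38,"twist": 0,"grip": 1},
    {"x": 0,"y": 0,"z": -56,"twist": 0,"grip": 1},
    {"x": 0,"y": 0,"z": -76,"twist": 0,"grip": 1},
    {"x": 0,"y": 0,"z": -96,"twist": 0,"grip": 1},
    {"x": 0,"y": 0,"z": -114,"twist": 0,"grip": 1},
    {"x": 0,"y": 0,"z": -128,"twist": 0,"grip": 1}
  ],
  "grip_force": 120
}}

```text
t: 17.65
position: [549.6, -341.0, 344.4]
tool_rot: [0.103, 0.995, -0.0, 0.001]
contact_force: [0.2, -0.5, -1.7]
finger_gap: 0.094
```

Call:
{"method": "play_rows", "body": {
  "plan": [
    {"x": 0,"y": 0,"z": -14,"twist": 0,"grip": 1},
    {"x": 0,"y": 0,"z": -24,"twist": 0,"grip": 1},
    {"x": 0,"y": 0,"z": -31,"twist": 0,"grip": 1},
    {"x": 0,"y": 0,"z": -34,"twist": 0,"grip": 1},
    {"x": 0,"y": 0,"z": -35,"twist": 0,"grip": 1},
    {"x": 0,"y": 0,"z": -35,"twist": 0,"grip": 1},
    {"x": 0,"y": 0,"z": -35,"twist": 0,"grip": 1},
    {"x": 0,"y": 0,"z": -35,"twist": 0,"grip": 1},
    {"x": 0,"y": 0,"z": -35,"twist": 0,"grip": 1},
    {"x": 0,"y": 0,"z": -35,"twist": 0,"grip": 1}
  ]
}}

```text
t: 18.48
position: [549.6, -341.0, 376.8]
tool_rot: [0.103, 0.995, 0.0, -0.0]
contact_force: [0.2, 0.1, -2.0]
finger_gap: 0.094
```

Run:
```python
from h import *
go(547,-340,380,1.365)
im=save('scene','s6.png'); x0,y0=149,93
a=im[y0:y0+100,x0:x0+130,::-1]; c=cv2.resize(a,None,fx=6,fy=6,interpolation=cv2.INTER_CUBIC)
cv2.imwrite('pics/s6c.png',c)
```

```text
t 18.48 pos [ 549.6 -341.   376.8] jaw 1.364 F [ 0.2  0.1 -2. ] T [ 0.02 -0.22 -0.03] gap 0.094
delta tool [ 2.8  0.4 -3.2] twist -0.001
```

View pics/s6c.png

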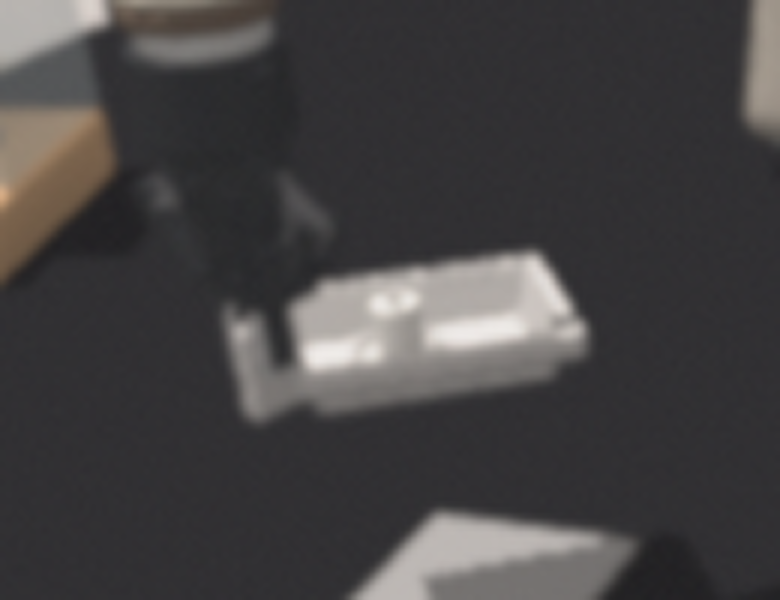

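The far corner now sits about 36 px higher relative to the tab, so the tilt is roughly 0.02 rad. The nut is in its pocket, and the tray is still over the mat at about 166 mm. I'll hand it in.

```bash
python3 -c "
from h import *
print(env.finish_job()); go(547,-340,380)"
```

```text
the job is handed in; nothing more can be done
None
the job is handed in; nothing more can be done
```

The job is handed in at about 18.5 s of the 61 s allowed; the system gave no verdict.

**What I did**
- I gripped the nut standing on its flange twice, a quarter turn apart, to centre it. I then set it flange down in the top tray's pocket and let go.
- I pinched the tab and lifted its corner to about 0.11 rad. The far corner was still down in the picture. I then gripped at 120 N and lifted the tray clear.
- Over the mat the tray hung at about 0.12 ± 0.03 rad, too near the 0.15 limit. I lowered it flat onto the fixed mat so the fin turned in the pads, then raised it again. The task did not ask for this step.

**Last checks**
- **Tray position:** it was held still, with its underside about 166 mm up and its centre a few millimetres from the mat's.
- **Tilt:** about 0.02 rad, estimated from how far the corners moved in the picture. I did not fit it again after levelling.
- **Nut:** it was visible in the pocket in the last picture. I did not measure its offset from the pocket centre after letting go.
- **Stack and spare nut:** both looked in place just after the lift, but I did not measure them again at the end. I also did not re-check the rack, jar and tip box, though the tool path stayed clear of them.
- **Disagreement:** the two cameras differed by about 4–5 mm on the nut's position. The position measured when gripping it settled this, and matched the top camera to within 1.5 mm.

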